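# Find the loose board and push the sharpener's well open

### The job

One of the four identical boards in the top of the knife sharpener's bench box is loose; the other three are wedged from below. Press each with a fingertip on its black dot, without forcing it, until you find the one that rocks; press that end down, then push its raised end up and over, until the board stands open as far as it goes and stays so. Leave the knife, the oil tin, the whetstone and the compound bar where they are, and finish clear of everything.

Things in the scene. Friction and masses are not known exactly. Their poses are not given: they have to be found in the camera images.
- deck: Fixed wooden bench box, 214 x 400 mm, rim 92 mm high. Origin on the table below the line of the four hinge pins, mid-row. x runs along the boards, away from the robot; y across the row. Flush in its top lie four like boards, centre lines at y = -105, -35, 35, 105 mm (board1 to 4), pins 85 mm above the table at x = 0. Under them a well 66 mm deep, far wall at x = 62 mm.
- board1 (a joint): Hinge of board1, pin along deck y: 0 = shut; grows (rad) as the dotted end sinks and the robot-side end rises; stop at 1.35, nearly upright. A free board takes about 4 N on its dot and stays where left; a wedged one gives 1 to 2 mm at most. All look alike when shut; any of the four may be the free one.
- board1_dot (a point): Centre of the flush black dot, 16 mm across, on top of board1, 38 mm beyond its pin (away from the robot). The pale board is 150 long, 58 wide, 14 mm thick, pin at mid-thickness: 60 mm of it lie beyond the pin, 90 mm on the robot's side. Moves with the board.
- board1_edge (a point): Middle of the robot-side end of board1, at half its thickness, 90 mm from the pin; rises on an arc about the pin as the board opens.
- board2 (a joint): Hinge of board2, pin along deck y: 0 = shut; grows (rad) as the dotted end sinks and the robot-side end rises; stop at 1.35, nearly upright. A free board takes about 4 N on its dot and stays where left; a wedged one gives 1 to 2 mm at most. All look alike when shut; any of the four may be the free one.
- board2_dot (a point): Centre of the flush black dot, 16 mm across, on top of board2, 38 mm beyond its pin (away from the robot). The pale board is 150 long, 58 wide, 14 mm thick, pin at mid-thickness: 60 mm of it lie beyond the pin, 90 mm on the robot's side. Moves with the board.
- board2_edge (a point): Middle of the robot-side end of board2, at half its thickness, 90 mm from the pin; rises on an arc about the pin as the board opens.
- board3 (a joint): Hinge of board3, pin along deck y: 0 = shut; grows (rad) as the dotted end sinks and the robot-side end rises; stop at 1.35, nearly upright. A free board takes about 4 N on its dot and stays where left; a wedged one gives 1 to 2 mm at most. All look alike when shut; any of the four may be the free one.
- board3_dot (a point): Centre of the flush black dot, 16 mm across, on top of board3, 38 mm beyond its pin (away from the robot). The pale board is 150 long, 58 wide, 14 mm thick, pin at mid-thickness: 60 mm of it lie beyond the pin, 90 mm on the robot's side. Moves with the board.
- board3_edge (a point): Middle of the robot-side end of board3, at half its thickness, 90 mm from the pin; rises on an arc about the pin as the board opens.
- board4 (a joint): Hinge of board4, pin along deck y: 0 = shut; grows (rad) as the dotted end sinks and the robot-side end rises; stop at 1.35, nearly upright. A free board takes about 4 N on its dot and stays where left; a wedged one gives 1 to 2 mm at most. All look alike when shut; any of the four may be the free one.
- board4_dot (a point): Centre of the flush black dot, 16 mm across, on top of board4, 38 mm beyond its pin (away from the robot). The pale board is 150 long, 58 wide, 14 mm thick, pin at mid-thickness: 60 mm of it lie beyond the pin, 90 mm on the robot's side. Moves with the board.
- board4_edge (a point): Middle of the robot-side end of board4, at half its thickness, 90 mm from the pin; rises on an arc about the pin as the board opens.
- compound_bar_center (a point): Centre of a loose green bar of polishing compound, 70 x 30 x 22 mm, lying on the box's left (+y) end rail. Leave alone.
- whetstone_center (a point): Centre of a loose grey whetstone, 70 x 200 x 28 mm, lying on the table beyond the box. Leave alone.
- knife_grip (a point): Middle of the black handle (120 x 24 x 18 mm) of a loose knife, 280 mm long, on the table right of the box. Leave alone.
- oil_tin_center (a point): Centre of a loose red oil tin, 60 mm across, 75 mm tall, standing on the table left of the box. Leave alone.

How it is judged:
By the outcome, as a careful person would: the job done as asked, in the order asked, and still so for the second after the job is handed in, with the robot touching nothing.
It also fails if it takes over 51 s, if anything falls off the work surface, if the arm or the gripper's body presses on something with over 40 N, if the wrist force passes 120 N, or if a joint passes its speed limit or range.

### The arm

A 6-joint arm with a two-finger parallel gripper is mounted at the origin on the work surface. World frame = base frame: x ahead of the robot, y to its left, z up, the work surface at z = 0. Lengths are in m, angles in rad, forces in N, time in s.
With the tool pointing down it reaches from about 0.25 to 0.725 m from the base axis. Payload 9.7 kg.
Tool frame: the origin (TCP) lies at the very end of the fingers, on their centre line; the grasp point (between the pads) lies 19 mm behind it (arm.tcp_to_grasp is the distance from the TCP to the grasp point, in m); z points along the fingers, y is the line along which they close (so a half turn about z gives the same grasp; the last joint's range is limited). The gripper opens to 85 mm and grips with 20 to 120 N. Pads are 22 mm wide; open, the fingers measure 114 mm over their backs; the gripper's body (76 mm by 85 mm) begins 54 mm behind the grasp point. The pads swing forward as they close: fully open they stand 13 mm farther back than shut.
Start: joints at [1.265, 0.087, 0.176, 1.66, 0, 1.571], TCP at [0.166, 0.524, 0.231] pointing down, gripper open.
Joint ranges: [-3.13, 3.13], [-0.85, 1.81], [-1.15, 1.24], [-2.2, 2.28], [-1.44, 1.52], [-3.14, 3.14]. Speed limits (rad/s): [2.22, 2.22, 2.57, 3.14, 3.14, 3.14].

### API

Orientations are given as a unit quaternion [x, y, z, w].
In Python, from bench import arm gives the robot as it stands. The module is installed in compiled form; this text tells all that it offers.
- The arm moves only by the tool move_arm, never from a script. Its argument "deltas" is a list of rows, each a list of 7 numbers: the shift along the tool's x, y, z in mm, then the turn, a rotation vector about the tool's x, y, z in rad, then the gripper command: -1 is shut, 1 is fully open, values between are in proportion. In form: [[dx, dy, dz, rx, ry, rz, jaw], ...]. A call has 1 to 10 rows; each row is the pose to reach, as a shift and turn from the pose commanded when the call began, along the tool's axes at that moment; what a row does not reach only later rows make up. A row lasts 1/10 s, in which the tool goes at most 50 mm and 8.59 degrees, less where a joint would pass 70% of its speed; a pose out of reach is approached as far as the arm can. A call with a gripper value outside its range is refused whole. The fingers move at their own pace and stop on an object; the grip force is fixed at half the most. Time passes only in rows, so rows that repeat a pose let the fingers close. It gives the time, the measured TCP pose, the force, the opening and the grip force at its end, in the units of the state.
- arm.observe(): the state, without advancing time (a new reading comes with each control period).
- arm.get_image(name): name is "scene" or "top" or "wrist"; returns a dict with "pixels" (384x512x3 uint8, blue, green, red), "depth" (384x512 float32, m along the optical axis (not along the pixel's ray), 0 where there is no reading), "camera_matrix" (3x3 intrinsics, pixels), "dist" ([k1, k2, p1, p2, k3] as OpenCV has them; the pictures are not rectified), "eye" and "orientation" of the camera in the world. Camera axes: x right, y down, z forward; pixel columns grow to the right and rows downward; lengths in m; the calibration is good to about 2 mm. A picture is of the moment at which its call begins.
- arm.sign_off(): hands the job in; it is judged then, once.
The state is a dict: "time_s": time; "qpos": joint angles; "qd": joint speeds; "effort": joint torques, N m; "position": TCP position; "orientation": TCP orientation; "contact_force": force on the tool from outside, world axes, zero at the start; "torque": the same for the moment, N m; "width": finger opening in m; "finger_force": force on a finger pad.
Only numpy, scipy, OpenCV 4.12 (cv2) and the standard library are available. Lean on these libraries where they do the work, as an engineer would, in place of code of your own. Each camera call takes 0.05 s, during which the arm holds its last target. There are 200 camera calls.

## Working session

There is one attempt and no reset: what is moved stays moved. The work goes in short steps, Python scripts to look and compute and a tool call to move; the robot and the scene stay as the last step left them, time stands still between calls to the robot, and variables do not carry over. Pictures are saved under pics/ and viewed, at most 10 in all, crops included, and the job is handed in when it is done.

Besides the shell and the picture viewer there is one more tool, called after "Emit:" as a command line: name --pt "numbers of a row" for each row, then --argument value for the rest. move_arm: Moves the arm, as the interface text tells. Its arguments: {"type":"object","properties":{"deltas":{"type":"array"}},"required":["deltas"]}

```bash
mkdir -p pics
cat > h.py <<'E'
import numpy as np, cv2
from scipy.spatial.transform import Rotation as R
from bench import arm
def cam(n):
    im=arm.get_image(n); return im
def pts(im,uv,depth=None):
    uv=np.array(uv,float).reshape(-1,1,2)
    n=cv2.undistortPoints(uv,np.array(im["camera_matrix"]),np.array(im["dist"])).reshape(-1,2)
    d=np.array([im["depth"][int(round(v)),int(round(u))] for u,v in uv.reshape(-1,2)])
    o=im["orientation"]; 
    Rm=R.from_quat(o).as_matrix() if np.size(o)==4 else np.array(o)
    return (np.c_[n,np.ones(len(n))]*d[:,None])@Rm.T+np.array(im["eye"])
E
python3 - <<'E'
from h import *
for n in("scene","top"):
    im=cam(n); cv2.imwrite(f"pics/{n}0.png",im["pixels"]); np.savez(f"{n}0.npz",**im); print(n,im["eye"],im["orientation"])
print(arm.observe())
E
```

```text
scene [0.99865853 0.21699045 0.73643568] [ 0.53686979  0.78483934 -0.25012424 -0.18230718]
top [0.40975483 0.03674731 1.10574829] [-0.69543956  0.71543261 -0.04553944  0.04945864]
{'time_s': 0.1, 'qpos': array([1.26497668e+00, 8.74012318e-02, 1.75239883e-01, 1.65979211e+00,
       1.29311752e-06, 1.57080686e+00]), 'qd': array([ 1.68548424e-03, -8.66428295e-04,  2.90774562e-03,  7.81970879e-04,
       -3.45970796e-05, -9.70809750e-04]), 'effort': array([ 1.42027202e-03, -5.21560478e+01,  4.65654445e+01,  1.59457169e-02,
        1.94676488e-05,  1.20321566e-06]), 'position': array([0.16553265, 0.52429608, 0.23066968]), 'orientation': array([ 1.52319823e-01,  9.88331087e-01, -5.71718369e-04, -8.87602414e-05]), 'contact_force': array([ 0.64588801, -0.00731142,  0.02874411]), 'torque': array([-0.00636557, -0.00153964,  0.01449638]), 'finger_force': 0.0, 'width': 0.08549179141273017}
```

View pics/top0.png

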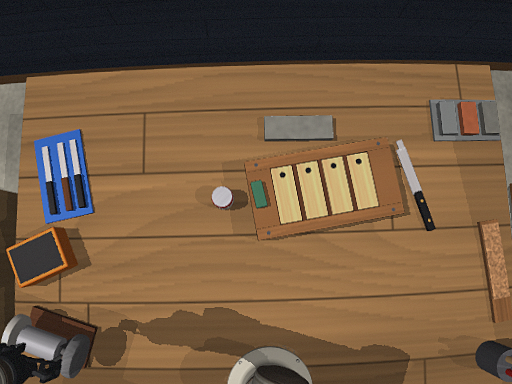

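View pics/scene0.png

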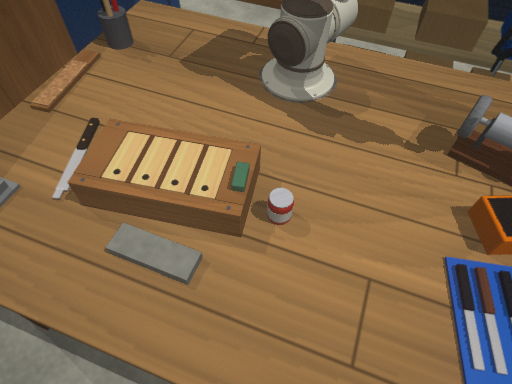

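The top view shows dots at about (283,175), (309,170), (334,166) and (359,161), running board4 to board1. The tin is at (222,197) and the green bar at (259,194). The scene view agrees. Next I'll measure the dots from both cameras.

Run:
```python
from h import *
for n,g in(("top",[(359,161),(334,166),(309,170),(283,175)]),("scene",[(118,171),(146,177),(175,182),(206,188)])):
    im=dict(np.load(n+"0.npz")); gr=im["pixels"].max(2)
    c=[]
    for u,v in g:
        w=(np.clip(110-gr[v-6:v+7,u-6:u+7].astype(float),0,None))
        yy,xx=np.mgrid[v-6:v+7,u-6:u+7]; c.append(((w*xx).sum()/w.sum(),(w*yy).sum()/w.sum()))
    P=pts(im,c); print(n,np.round(c,1).tolist(),np.round(P,4).tolist())
    d=P[3]-P[0]; print("len",np.linalg.norm(d),"yaw",np.degrees(np.arctan2(-d[0],d[1])))
    if n=="top":
        q=pts(im,[(259,194),(222,197),(299,127),(423,208),(285,221),(364,206),(248,165),(390,143),(404,210),(262,235)]); print(np.round(q,3).tolist())
o=arm.observe(); print(R.from_quat(o["orientation"]).as_matrix().round(3))
```

```text
top [[358.0, 160.8], [333.0, 165.2], [307.8, 169.8], [282.1, 174.4]] [[0.6188, -0.2556, 0.0884], [0.6078, -0.1857, 0.0915], [0.5964, -0.1163, 0.0945], [0.5869, -0.0476, 0.0894]]
len 0.21040992885530038 yaw 8.722197806424449
[[0.533, 0.016, 0.112], [0.533, 0.116, 0.069], [0.737, -0.108, 0.023], [0.49, -0.461, 0.014], [0.462, -0.05, 0.092], [0.495, -0.263, 0.091], [0.615, 0.043, 0.09], [0.689, -0.382, 0.001], [0.487, -0.409, -0.001], [0.427, 0.011, 0.089]]
scene [[116.4, 171.3], [145.1, 176.7], [174.4, 182.2], [204.3, 187.9]] [[0.6201, -0.2542, 0.0929], [0.6096, -0.1853, 0.0931], [0.5986, -0.1167, 0.0924], [0.5876, -0.0477, 0.0913]]
len 0.20909685633933336 yaw 8.925985796900207
[[-0.954  0.301 -0.   ]
 [ 0.301  0.954 -0.001]
 [ 0.    -0.001 -1.   ]]
```

Both cameras agree: dot pitch is about 70 mm, z is about 0.092 and deck yaw is about 8.8°. I'll move to hover over board4's dot with the jaws shut and the tool y axis along deck y.

Emit:
move_arm --pt "-574 -418 40 0 0 -0.459 -1" --pt "-574 -418 40 0 0 -0.459 -1" --pt "-574 -418 40 0 0 -0.459 -1" --pt "-574 -418 40 0 0 -0.459 -1" --pt "-574 -418 40 0 0 -0.459 -1" --pt "-574 -418 40 0 0 -0.459 -1" --pt "-574 -418 40 0 0 -0.459 -1" --pt "-574 -418 40 0 0 -0.459 -1" --pt "-574 -418 40 0 0 -0.459 -1" --pt "-574 -418 40 0 0 -0.459 -1"

```text
time_s: 1.1
position: [0.4572, 0.1285, 0.2035]
orientation: [-0.076, 0.997, 0.0, 0.0]
contact_force: [0.9, 1.3, 0.2]
width: -0.0001
finger_force: 0.0
```

```bash
cat >> h.py <<'E'
A=np.radians(8.8); X=np.array([np.cos(A),np.sin(A),0]); Y=np.array([-np.sin(A),np.cos(A),0]); Z=np.array([0,0,1.])
O=np.array([.6033,-.1512,0])-.038*X   # deck origin
def deck(x,y,z): return O+X*x+Y*y+Z*z
def pose(tilt=0): # tool z down; tilt>0 leans fingertips toward +x
    return R.from_matrix(np.c_[-X,Y,-Z])*R.from_rotvec([0,-tilt,0])
def delta(p,tilt=0):
    o=arm.observe(); q=R.from_quat(o["orientation"])
    print("t",round(o["time_s"],2),"q",o["qpos"].round(2),"deckpos",(np.array([X,Y,Z])@(o["position"]-O)*1000).round(1),"F",np.round(o["contact_force"],1))
    print("d",(q.inv().apply(p-o["position"])*1000).round(1),(q.inv()*pose(tilt)).as_rotvec().round(3))
E
python3 -c "
from h import *
delta(deck(.038,.105,.11))
for y in(-.105,-.035,.035,.105): print(deck(.038,y,.092).round(4))"
```

```text
t 1.1 q [ 0.27 -0.1  -0.06  1.61  0.    0.12] deckpos [-63.6 298.7 203.5] F [0.9 1.3 0.2]
d [-101.7 -193.7   93.5] [ 0.  0. -0.]
[ 0.6194 -0.255   0.092 ]
[ 0.6087 -0.1858  0.092 ]
[ 0.5979 -0.1166  0.092 ]
[ 0.5872 -0.0474  0.092 ]
```

Emit:
move_arm --pt "-102 -194 30 0 0 0 -1" --pt "-102 -194 30 0 0 0 -1" --pt "-102 -194 30 0 0 0 -1" --pt "-102 -194 30 0 0 0 -1" --pt "-102 -194 30 0 0 0 -1" --pt "-102 -194 80 0 0 0 -1" --pt "-102 -194 104 0 0 0 -1" --pt "-102 -194 104 0 0 0 -1" --pt "-102 -194 104 0 0 0 -1"

```text
time_s: 2.0
position: [0.5867, -0.0457, 0.1002]
orientation: [-0.077, 0.997, 0.0, -0.0]
contact_force: [0.8, -0.5, 1.4]
width: -0.0
finger_force: 0.0
```

```bash
python3 -c "
from h import *
delta(deck(.038,.105,.095))"
```

```text
t 2.0 q [-0.08  0.17  0.01  1.42  0.   -0.23] deckpos [ 37.8 106.8 100.2] F [ 0.8 -0.5  1.4]
d [-0.2 -1.8  5.2] [ 0. -0. -0.]
```

Emit:
move_arm --pt "0 0 2 0 0 0 -1" --pt "0 0 4 0 0 0 -1" --pt "0 0 5 0 0 0 -1" --pt "0 0 6 0 0 0 -1" --pt "0 0 7 0 0 0 -1" --pt "0 0 7 0 0 0 -1"

```text
time_s: 2.6
position: [0.5868, -0.0457, 0.0927]
orientation: [-0.077, 0.997, -0.0, -0.0]
contact_force: [0.1, 0.4, 0.0]
width: 0.0001
finger_force: 0.0
```

Emit:
move_arm --pt "0 0 0.5 0 0 0 -1" --pt "0 0 1 0 0 0 -1" --pt "0 0 1.5 0 0 0 -1" --pt "0 0 1.5 0 0 0 -1"

```text
time_s: 3.0
position: [0.587, -0.0457, 0.0916]
orientation: [-0.077, 0.997, -0.0, 0.0]
contact_force: [-1.4, 0.3, 4.0]
width: 0.0
finger_force: 2.1
```

Emit:
move_arm --pt "0 0 0.5 0 0 0 -1" --pt "0 0 1 0 0 0 -1" --pt "0 0 1 0 0 0 -1"

```text
time_s: 3.3
position: [0.5871, -0.0457, 0.0914]
orientation: [-0.077, 0.997, -0.0, 0.001]
contact_force: [-2.8, -0.3, 11.5]
width: 0.0002
finger_force: 5.1
```

11.5 N with almost no movement, so board4 is wedged. Next is board3.

Emit:
move_arm --pt "0 0 -12 0 0 0 -1" --pt "0 -35 -14 0 0 0 -1" --pt "0 -71 -12 0 0 0 -1" --pt "0 -71 -6 0 0 0 -1" --pt "0 -71 -3 0 0 0 -1" --pt "0 -71 -2 0 0 0 -1" --pt "0 -71 -1 0 0 0 -1" --pt "0 -71 -0.5 0 0 0 -1" --pt "0 -71 0 0 0 0 -1" --pt "0 -71 0 0 0 0 -1"

```text
time_s: 4.3
position: [0.5978, -0.1155, 0.0914]
orientation: [-0.077, 0.997, -0.0, 0.0]
contact_force: [-3.6, -1.6, 8.1]
width: -0.0002
finger_force: 4.0
```

Emit:
move_arm --pt "0 0 0.5 0 0 0 -1" --pt "0 0 0.5 0 0 0 -1"

```text
time_s: 4.5
position: [0.5978, -0.1155, 0.0914]
orientation: [-0.077, 0.997, -0.0, 0.001]
contact_force: [-4.8, -2.0, 11.5]
width: -0.0003
finger_force: 5.4
```

Board3 is wedged too, so on to board2.

Emit:
move_arm --pt "0 0 -12 0 0 0 -1" --pt "0 -35 -14 0 0 0 -1" --pt "0 -70 -12 0 0 0 -1" --pt "0 -70 -6 0 0 0 -1" --pt "0 -70 -3 0 0 0 -1" --pt "0 -70 -2 0 0 0 -1" --pt "0 -70 -1 0 0 0 -1" --pt "0 -70 -0.5 0 0 0 -1" --pt "0 -70 0 0 0 0 -1" --pt "0 -70 0 0 0 0 -1"

```text
time_s: 5.5
position: [0.6085, -0.1845, 0.0914]
orientation: [-0.077, 0.997, -0.0, 0.001]
contact_force: [-3.4, -1.4, 9.7]
width: 0.0001
finger_force: 4.5
```

Emit:
move_arm --pt "0 0 -12 0 0 0 -1" --pt "0 -35 -14 0 0 0 -1" --pt "0 -70 -12 0 0 0 -1" --pt "0 -70 -6 0 0 0 -1" --pt "0 -70 -3 0 0 0 -1" --pt "0 -70 -2 0 0 0 -1" --pt "0 -70 -1 0 0 0 -1" --pt "0 -70 -0.5 0 0 0 -1" --pt "0 -70 0 0 0 0 -1" --pt "0 -70 0 0 0 0 -1"

```text
time_s: 6.5
position: [0.6194, -0.2536, 0.0902]
orientation: [-0.077, 0.997, 0.0, 0.0]
contact_force: [0.5, 2.7, 4.4]
width: -0.0001
finger_force: 2.3
```

```bash
python3 -c "
from h import *
delta(deck(.038,-.105,.085))"
```

```text
t 6.5 q [-0.39  0.37  0.23  1.44  0.   -0.54] deckpos [  38.2 -103.7   90.2] F [0.5 2.7 4.4]
d [ 0.2 -1.3  5.2] [0.    0.001 0.   ]
```

Board1 yields at about 4 N, so it's the free one. I'll press its dotted end well down.

Emit:
move_arm --pt "0 0 2 0 0 0 -1" --pt "0 0 4 0 0 0 -1" --pt "0 0 7 0 0 0 -1" --pt "0 0 10 0 0 0 -1" --pt "0 0 13 0 0 0 -1" --pt "0 0 16 0 0 0 -1" --pt "0 0 16 0 0 0 -1"

```text
time_s: 7.2
position: [0.6192, -0.254, 0.0735]
orientation: [-0.077, 0.997, 0.0, -0.0]
contact_force: [0.3, 0.5, 1.3]
width: -0.0001
finger_force: 0.7
```

Emit:
move_arm --pt "0 0 3 0 0 0 -1" --pt "0 0 6 0 0 0 -1" --pt "0 0 9 0 0 0 -1" --pt "0 0 12 0 0 0 -1" --pt "0 0 14 0 0 0 -1" --pt "0 0 14 0 0 0 -1"

```text
time_s: 7.8
position: [0.619, -0.2542, 0.0593]
orientation: [-0.077, 0.997, 0.0, -0.0]
contact_force: [1.5, 0.3, 0.9]
width: -0.0003
finger_force: 0.9
```

Run:
```python
from h import *
delta(deck(.038,-.105,.2))
im=cam("scene"); cv2.imwrite("pics/s1.png",cv2.resize(im["pixels"][60:260,40:300],None,fx=3,fy=3))
```

```text
t 7.8 q [-0.39  0.37  0.18  1.38  0.   -0.54] deckpos [  37.8 -104.2   59.3] F [1.5 0.3 0.9]
d [  -0.2   -0.7 -140.7] [ 0. -0. -0.]
```

View pics/s1.png

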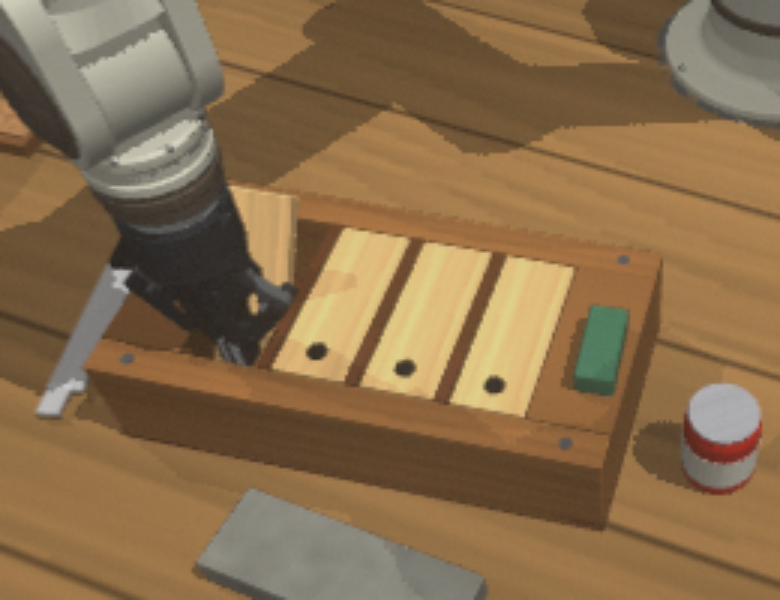

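Board1's raised end now stands up at about 0.9 rad. I'll lift straight up, go over to the robot side and come down behind the raised end.

Emit:
move_arm --pt "0 0 -50 0 0 0 -1" --pt "0 0 -100 0 0 0 -1" --pt "0 0 -145 0 0 0 -1" --pt "0 0 -145 0 0 0 -1" --pt "50 0 -145 0 0 0 -1" --pt "100 0 -145 0 0 0 -1" --pt "158 0 -145 0 0 0 -1" --pt "158 0 -145 0 0 0 -1" --pt "158 0 -110 0 0 0 -1" --pt "158 0 -81 0 0 0 -1"

```text
time_s: 8.85
position: [0.4627, -0.2786, 0.1398]
orientation: [-0.076, 0.997, -0.0, 0.0]
contact_force: [0.4, -0.1, 0.3]
width: 0.0001
finger_force: 0.0
```

Run:
```python
from h import *
delta(deck(-.075,-.105,.14))
```

```text
t 8.85 q [-0.54  0.05 -0.04  1.48  0.   -0.69] deckpos [-120.4 -104.4  139.8] F [ 0.4 -0.1  0.3]
d [-45.4  -0.6  -0.2] [-0.001  0.001 -0.001]
```

Emit:
move_arm --pt "-20 0 0 0 0 0 -1" --pt "-40 0 0 0 0 0 -1" --pt "-45 0 0 0 0 0 -1" --pt "-50 0 0 0 0 0 -1" --pt "-55 0 0 0 0 0 -1" --pt "-60 0 0 0 0 0 -1" --pt "-65 0 0 0 0 0 -1" --pt "-70 0 0 0 0 0 -1" --pt "-73 0 0 0 0 0 -1" --pt "-76 0 0 0 0 0 -1"

```text
time_s: 9.85
position: [0.5383, -0.2667, 0.1407]
orientation: [-0.077, 0.997, 0.0, -0.0]
contact_force: [-2.4, 0.4, 2.0]
width: 0.0003
finger_force: 1.1
```

Emit:
move_arm --pt "-1.5 0 0 0 0 0 -1" --pt "-3 0 0 0 0 0 -1" --pt "-4.5 0 0 0 0 0 -1" --pt "-6 0 0 0 0 0 -1" --pt "-6 0 0 0 0 0 -1"

```text
time_s: 10.35
position: [0.5442, -0.2658, 0.1407]
orientation: [-0.077, 0.997, 0.0, 0.0]
contact_force: [-1.3, 0.6, 0.1]
width: 0.0001
finger_force: 0.4
```

Emit:
move_arm --pt "-1 0 0 0 0 0 -1" --pt "-2 0 0 0 0 0 -1" --pt "-3 0 0 0 0 0 -1" --pt "-4 0 0 0 0 0 -1" --pt "-4 0 0 0 0 0 -1"

```text
time_s: 10.85
position: [0.5452, -0.2657, 0.1408]
orientation: [-0.076, 0.997, -0.0, -0.003]
contact_force: [-17.6, -1.3, 7.4]
width: -0.0003
finger_force: 9.0
```

There's firm resistance at x ≈ -37 mm, which matches the predicted stop at 1.35 rad. I'll back off, lift clear and check.

Emit:
move_arm --pt "4 0 0 0 0 0 -1" --pt "30 0 0 0 0 0 -1" --pt "80 0 0 0 0 0 -1" --pt "130 0 0 0 0 0 -1" --pt "130 0 -40 0 0 0 -1" --pt "130 0 -90 0 0 0 -1" --pt "130 0 -120 0 0 0 -1" --pt "130 0 -120 0 0 0 -1" --pt "130 0 -120 0 0 0 -1" --pt "130 0 -120 0 0 0 -1"

```text
time_s: 11.85
position: [0.4194, -0.2849, 0.2595]
orientation: [-0.077, 0.997, 0.001, -0.001]
contact_force: [-0.3, -0.3, -0.5]
width: 0.0001
finger_force: 0.0
```

Run:
```python
from h import *
delta(deck(-.075,-.105,.14))
im=cam("scene"); cv2.imwrite("pics/s2.png",cv2.resize(im["pixels"][60:260,40:300],None,fx=3,fy=3))
H,W=im["depth"].shape
u,v=np.meshgrid(np.arange(60,180),np.arange(80,200)); P=pts(im,np.c_[u.ravel(),v.ravel()])
D=(P-O)@np.array([X,Y,Z]).T*1000
m=(abs(D[:,1]+105)<20)&(D[:,2]>105)&(D[:,2]<185)&(abs(D[:,0])<90)
k=np.polyfit(D[m,2],D[m,0],1); print(m.sum(),D[m,2].max(),"angle",np.arctan2(1,-k[0]))
```

```text
t 11.85 q [-0.6  -0.    0.14  1.71  0.   -0.75] deckpos [-164.2 -104.   259.5] F [-0.3 -0.3 -0.5]
d [-89.3  -1.1 119.5] [ 0.001 -0.001 -0.   ]
478 175.5634296059161 angle 1.3081449383895947
```

View pics/s2.png

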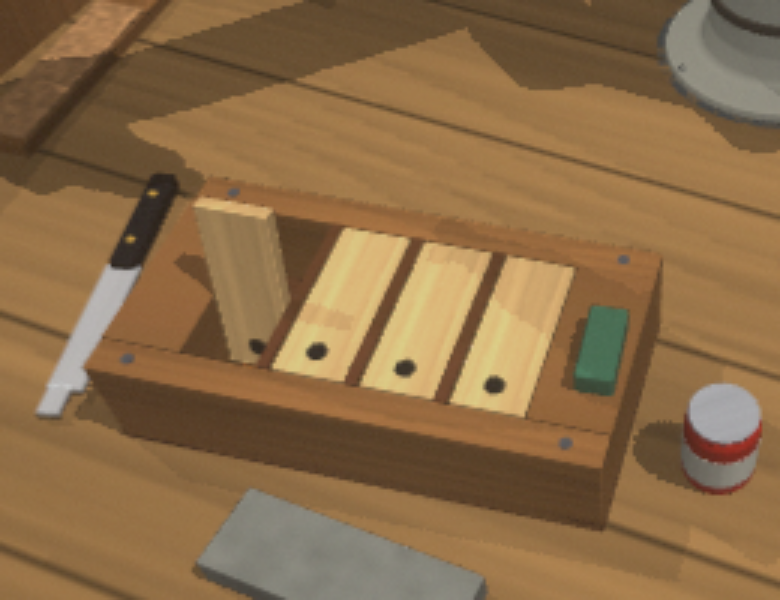

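Board1 stands nearly upright, measured at about 1.31 rad by depth, and the push had met the hard stop. The other boards, knife, tin, stone and bar haven't moved, and the arm is clear.

```bash
python3 -c "
from bench import arm
print(arm.sign_off())"
```

```text
the job is handed in; nothing more can be done
None
```

Board1 was the loose one; it now stands open against its stop, the knife, oil tin, whetstone and compound bar are where they were, the arm is clear, and the job was handed in at about 12 s.

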